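Set the brew stand's dripper to its height mark and clamp it

ROBOT

A 6-joint arm with a two-finger parallel gripper is mounted at the origin on the work surface. World frame = base frame: x ahead of the robot, y to its left, z up, the work surface at z = 0. Lengths are in mm, angles in rad, forces in N, time in s.
With the tool pointing down it reaches from about 225 to 875 mm from the base axis. Payload 3.4 kg.
Tool frame: the origin (TCP) lies at the very end of the fingers, on their centre line; the grasp point (between the pads) lies 19 mm behind it; z points along the fingers, y is the line along which they close (so a half turn about z gives the same grasp; the last joint's range is limited). The gripper opens to 85 mm and grips with 20 to 120 N. Pads are 22 mm wide; open, the fingers measure 114 mm over their backs; the gripper's body (76 mm by 85 mm) begins 54 mm behind the grasp point. The pads swing forward as they close: fully open they stand 13 mm farther back than shut.
Start: joints at [1.138, 0.276, 1.505, -0, 1.361, -0.121], TCP at [176.411, 547.304, 231.328] pointing down, gripper open.
Joint ranges: [-2.89, 2.89], [-0.75, 2.08], [0.22, 2.7], [-1.18, 4.32], [0.11, 2.71], [-2.7, 2.7]. Speed limits (rad/s): [2.57, 2.57, 3.14, 3.14, 3.14, 3.14].

INTERFACE

Orientations are given as a unit quaternion [x, y, z, w].
In Python, from rig import arm gives the robot as it stands.
- The arm moves only by the shell command python3 -m creep 'ROWS' [FORCE]. ROWS is JSON, a list of rows, each a list of 3 entries, a list of its own where there are three numbers: the closure, from 0 (fully open) to 1 (shut), then the shift along the world's x, y, z in m, then the turn about the world's z in degrees. In form: [[hand, [tx, ty, tz], yaw], ...]. A call has exactly 8 rows; each row is the pose to reach, as a shift and turn from the pose commanded when the call began; what a row does not reach only later rows make up. A row lasts 1/10 s, in which the tool goes at most 50 mm and 8.59 degrees, less where a joint would pass 70% of its speed; a pose out of reach is approached as far as the arm can. A call with a gripper value outside its range is refused whole. The fingers move at their own pace and stop on an object; FORCE is the grip in N (left out, the last holds). Time passes only in rows, so rows that repeat a pose let the fingers close, or fill a call up. It gives the time, the measured TCP pose, the force, the opening and the grip force at its end, in the units of the state.
- arm.observe(): the state, without advancing time (a new reading comes with each control period).
- arm.capture(name): name is "side" or "top" or "wrist"; returns the picture (384x512x3 uint8, red, green, blue); there is no depth.
- arm.camera_params(name): a dict with "intrinsics" (3x3 intrinsics, pixels), "dist_coeffs" ([k1, k2, p1, p2, k3] as OpenCV has them; the pictures are not rectified), "cam_to_world" (4x4, takes a point from camera to world coordinates). Camera axes: x right, y down, z forward; pixel columns grow to the right and rows downward; lengths in mm; the calibration is good to about 2 mm. A picture is of the moment at which its call begins: read the wrist's pose just before it. camera_params takes no time and is no camera call; for the wrist camera it gives the pose at the moment of the call.
- arm.job_done(): hands the job in; it is judged then, once.
Trained networks look in the newest picture that a camera, given by its name, has taken for a name from the list of things; names that differ only in an ending like _2 or _b are one class to them, and where a whole thing is asked for, a point or a joint stands for the part that bears it (a point fixed in the world has none). Each returns a list of dicts, best first, with "conf" (0 to 1); they miss things now and then, are a little off and sometimes report something else, mostly with a low value. They report only what shows in the picture. A call takes as long as a camera call. They do not tell look-alikes from the thing itself.
- arm.silhouettes(camera, query): "pixels" (384x512 bool, what is visible of it) and "rect" ([left, top, right, bottom] in pixels, round what is visible of it).
The state is a dict: "time_s": time; "joint_positions": joint angles; "qvel": joint speeds; "joint_efforts": joint torques, N m; "tcp_pos": TCP position; "orientation": TCP orientation; "force": force on the tool from outside, world axes, zero at the start; "torque": the same for the moment, N m; "opening": finger opening in mm; "grip_force": force on a finger pad.
Only numpy, scipy, OpenCV 4.12 (cv2) and the standard library are available. Lean on these libraries where they do the work, as an engineer would, in place of code of your own. Each camera call takes 0.05 s, during which the arm holds its last target. There are 200 camera calls.

TASK

The dripper on the tea brew stand has to sit higher: take the loose clamp between your fingers by its black thumb bar and red cam lever together, squeezing only enough to keep hold, and raise it until the top of its collar just meets the underside of the orange marker ring on the post. Hold it there and squeeze the lever fully shut against the bar, locking it nowhere but at the mark, with the white dripper still seated level in its ring, the marker where it was and the other things undisturbed. Finish while holding: keep the shut lever and thumb bar gripped at the mark, and do not let go.

Things in the scene. Friction and masses are not known exactly. Their poses are not given: they have to be found in the camera images.
- stand: Brew stand, fixed to the surface: a dark wooden foot 240 x 170 x 18 mm on 4 mm feet and an upright round steel post 16 mm in diameter, top 272 mm above the surface. Origin on the post's axis at the surface; z up; +x points from the post to the side of the dripper, so the clamp's thumb bar and lever stick out to about -x, towards the robot. The foot reaches from x = -55 to 185 mm.
- sleeve (a joint): Height of the clamp on the post in m: 0 when it rests on the black stop collar, grows upward to 0.118 at most. Unlocked, the clamp with the dripper (together 0.4 kg) slides freely and drops back if let go.
- clamp (a joint): Swivel of the clamp round the post in rad, 0 at the start (clamp axes along the stand's axes), from above anticlockwise positive, -0.35 to 0.35. It turns easily until locked, so that the clamp follows sideways when fingers close on it.
- cam_lever (a joint): Cam lever angle in rad: 0 fully shut (beside the thumb bar), 0.45 wide open as at the start. It pivots about a vertical pin on the clamp, 30 mm from the post's axis towards the bar (-x) and 9 mm to +y. It is stiff: squeezed with 8 N or less it does not move, about 12 N moves it, and it stays where it is left; over the last 0.1 rad its cam bears on the post (squeeze with about 20 N) and locks height and swivel.
- collar_top (a point): Centre of the top face of the clamp's aluminium collar (38 mm in diameter, round the post), on the post's axis. Axes: the clamp's own, x towards the dripper ring, y across, z up. The heights of thumb bar and lever knob centres lie 18 mm below it.
- thumb_grip: The black thumb bar on its arm; origin at the centre of the bar: upright, round, 16 mm in diameter and 30 mm tall, fixed 88 mm from the post's axis along the clamp's -x and 8 mm to its -y. Free from above. Clamp's axes.
- lever_knob (a point): Centre of the red knob at the lever's end, upright, 14 mm in diameter and 30 mm tall, 60 mm from the lever's pivot. Open, it stands about 43 mm from the bar's axis to the clamp's +y (bar and knob span 58 mm over their outsides, along y); shut, 17 mm (they span 32 mm).
- mark (a point): The height mark: centre of the underside of the orange rubber marker ring (25 mm in diameter, 6 mm tall) on the post, 45 to 100 mm above collar_top at the start. It does not hinder the clamp.
- ring_seat (a point): Centre of the clamp's dripper ring at its top face (ring 100 mm outside, 72 mm inside), 95 mm from the post's axis along the clamp's +x.
- dripper: White ceramic cone dripper, loose in the clamp's ring: 82 mm tall, 116 mm across its rim, with a small loop handle. Its flange lies on the ring and its spigot, 12 mm long, stands in it with 6 mm of play. Origin at the centre of the spigot's underside, 12 mm below the ring's top face when seated; z up.
- marker (a joint): Height of the marker ring on the post in m above its lowest place. A tight rubber ring: it stays where it is unless pushed with 8 N.
- kettle: Small red kettle, 156 mm in diameter, 190 mm tall over its handle, spout to its +x. Origin under its centre. Leave alone.
- teapot: White fluted teapot, 140 mm in diameter, 140 mm tall, spout to its +x. Origin under its centre. Leave alone.
- sugar_shaker: Glass sugar shaker with steel push dispenser, 72 mm in diameter, 144 mm tall. Origin under its centre. Leave alone.
- mug: Blue mug, 82 mm in diameter, 92 mm tall. Origin under its centre. Leave alone.
- tea_tin: Dark round tea tin with steel lid, 76 mm in diameter, 117 mm tall. Origin under its centre. Leave alone.
Mind the look-alikes: they are no part of the job. Leave any purple or turquoise look-alike of the dripper alone.

How it is judged:
By the outcome, as a careful person would: the job done as asked, in the order asked, and still so for the second after the job is handed in, while the arm keeps its last pose, push and grip.
It also fails if it takes over 38 s, if anything falls off the work surface, if the arm or the gripper's body presses on something with over 40 N, if the wrist force passes 120 N, or if a joint passes its speed limit or range.

## Working session

There is one attempt and no reset: what is moved stays moved. The work goes in short steps, Python scripts to look and compute and a shell command to move; the robot and the scene stay as the last step left them, time stands still between calls to the robot, and variables do not carry over. Pictures are saved under pics/ and viewed, at most 10 in all, crops included, and the job is handed in when it is done.

```bash
mkdir -p pics; ls
python3 - <<'E'
from rig import arm
import cv2,numpy as np
o=arm.observe();print(o['time_s'],o['tcp_pos'],o['orientation'],o['opening'])
a=arm.capture('side');b=arm.capture('top')
cv2.imwrite('pics/side.png',a[...,::-1]);cv2.imwrite('pics/top.png',b[...,::-1])
for c in ('side','top','wrist'):
    p=arm.camera_params(c);print(c,np.round(p['intrinsics'],1).tolist(),np.round(p['dist_coeffs'],3),np.round(p['cam_to_world'],3).tolist())
for c in ('side','top'):
  for q in ('thumb_grip','lever_knob','marker','stand','dripper','collar_top'):
    for r in arm.silhouettes(c,q)[:3]:
        ys,xs=np.nonzero(r['pixels']);print(c,q,round(r['conf'],2),r['rect'],round(xs.mean(),1),round(ys.mean(),1),len(xs))
E
```

```text
pics
0.0 [176.19507365 546.78383116 230.45056961] [ 1.55250927e-01  9.87874657e-01 -8.72356246e-04 -2.25003057e-04] 85.2826742932445
side [[418.2, 0.0, 257.3], [0.0, 418.2, 187.8], [0.0, 0.0, 1.0]] [-0.115  0.     0.     0.     0.   ] [[0.948, -0.253, 0.194, 268.43], [-0.318, -0.738, 0.595, -883.829], [-0.007, -0.626, -0.78, 1279.225], [0.0, 0.0, 0.0, 1.0]]
top [[375.0, 0.0, 256.1], [0.0, 375.0, 189.7], [0.0, 0.0, 1.0]] [0.033 0.    0.    0.    0.   ] [[0.02, -0.997, 0.073, 413.305], [-1.0, -0.02, 0.009, -3.028], [-0.008, -0.073, -0.997, 1726.756], [0.0, 0.0, 0.0, 1.0]]
wrist [[323.8, 0.0, 250.3], [0.0, 323.8, 194.6], [0.0, 0.0, 1.0]] [-0.014  0.     0.     0.     0.   ] [[0.306, 0.915, 0.264, 110.126], [0.952, -0.294, -0.086, 569.298], [-0.002, 0.277, -0.961, 372.401], [0.0, 0.0, 0.0, 1.0]]
side lever_knob 0.39 [254.1, 193.1, 269.9, 202.8] 259.4 198.2 76
side lever_knob 0.26 [253.4, 195.7, 316.5, 211.5] 271.4 202.9 424
side stand 0.72 [253.1, 173.7, 334.6, 243.9] 291.4 216.5 2717
side dripper 0.85 [291.7, 175.8, 325.0, 211.1] 307.9 190.8 910
side dripper 0.78 [314.7, 244.2, 348.6, 284.5] 330.5 261.7 1072
side dripper 0.55 [260.1, 149.0, 295.4, 180.8] 277.3 163.9 687
side collar_top 0.9 [251.7, 194.7, 296.5, 211.0] 270.2 202.9 366
top thumb_grip 0.37 [277.9, 176.5, 278.0, 193.0] 277.1 185.2 28
top thumb_grip 0.19 [140.2, 160.4, 177.2, 203.3] 159.2 185.8 957
top stand 0.61 [255.8, 130.0, 304.6, 191.2] 278.4 166.9 1371
top stand 0.21 [277.4, 162.7, 286.5, 174.9] 277.4 170.4 25
top dripper 0.84 [217.4, 144.3, 242.0, 169.4] 229.0 155.3 520
top dripper 0.61 [270.5, 136.8, 296.0, 163.8] 283.7 146.7 609
top dripper 0.56 [320.6, 140.1, 344.4, 165.3] 332.7 153.0 544
top collar_top 0.56 [278.0, 170.8, 279.3, 176.6] 276.5 174.8 26
```

View pics/side.png

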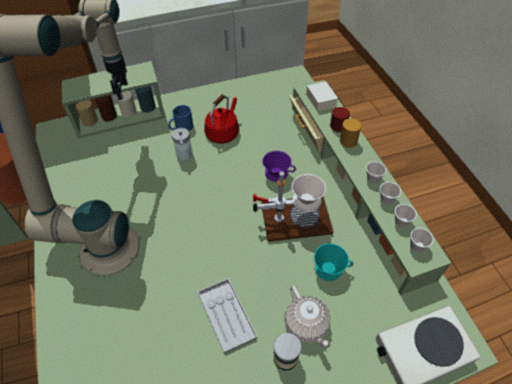

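View pics/top.png

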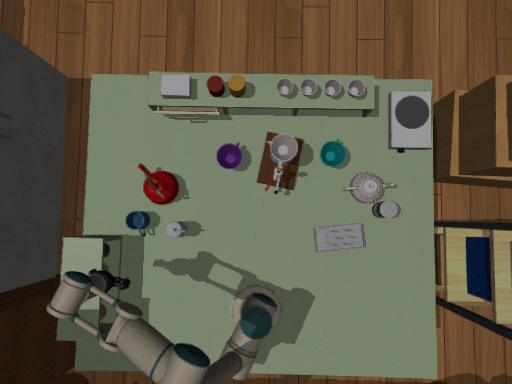

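Side view: the white dripper at (308,190) sits on the brew stand, with the clamp lever in red at about (258,198) and the orange marker near (281,183). The purple (277,165) and turquoise (330,261) drippers stand apart and are look-alikes. In the top view the white dripper is at (284,147) and the clamp handle points down to about (277,188). Next I'll confirm this in one enlarged crop.

Run:
```python
import cv2,numpy as np
a=cv2.imread('pics/side.png')[165:250,240:345];b=cv2.imread('pics/top.png')[125:200,245:320]
a=cv2.resize(a,(420*1,340),interpolation=cv2.INTER_CUBIC);b=cv2.resize(b,(340,340),interpolation=cv2.INTER_CUBIC)
cv2.imwrite('pics/crop1.png',np.hstack([a,b]))
```

```text
(no output)
```

View pics/crop1.png

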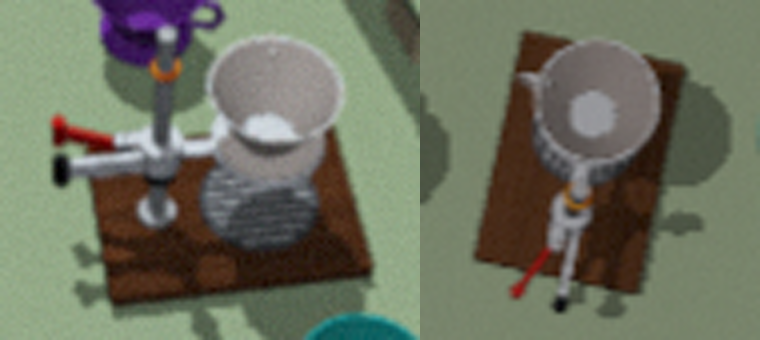

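The crop confirms it: the stand with the white dripper has the red knob at side (254.5,196) and top (266,189). The black bar is at side (255,205.5) and top (276,192). The orange ring is at side (281,182). Now I'll fit the stand pose.

```bash
cat > h.py <<'E'
import numpy as np,cv2
def proj(p,X):
    T=np.linalg.inv(np.array(p['cam_to_world'],float));X=np.atleast_2d(np.array(X,float))
    return cv2.projectPoints(X,cv2.Rodrigues(T[:3,:3])[0],T[:3,3],np.array(p['intrinsics'],float),np.array(p['dist_coeffs'],float))[0][:,0]
def model(v,sw=0):
    x,y,yaw,zc,zm=v
    def w(a,b,z,e=0):
        c,s=np.cos(yaw+e),np.sin(yaw+e);return [x+c*a-s*b,y+s*a+c*b,z]
    kn=(-30-60*np.cos(.45-.0),9+60*np.sin(.45))
    return dict(c1=w(185,85,22),c2=w(185,-85,22),c3=w(-55,-85,22),c4=w(-55,85,22),post=w(0,0,272),
      bar=w(-88,-8,zc-3,sw),knob=w(-86,35,zc-3,sw),mark=w(0,0,zm),rim=w(95,0,zc+60,sw))
E
python3 - <<'E'
from rig import arm
from h import *
from scipy.optimize import least_squares
P={c:arm.camera_params(c) for c in('side','top')}
O=[('top','c1',267.7,132.3),('top','c2',303.5,140),('top','c3',293.1,189.4),('top','c4',256.9,182.4),('top','post',280.5,161),('top','bar',276.1,191.8),('top','knob',266.2,189.2),
('side','c3',268,238.3),('side','c2',332.5,231.7),('side','post',281.75,173.3),('side','bar',255,204.5),('side','knob',254.5,195.5),('side','mark',281.3,183)]
def r(v):
    m=model(v[:5],v[5]);return np.concatenate([proj(P[c],m[k])[0]-(u,w) for c,k,u,w in O])
s=least_squares(r,[650,-50,0,120,200,0],loss='soft_l1');print(np.round(s.x,3),s.cost)
print(np.round(s.fun.reshape(-1,2),1).tolist())
m=model(s.x[:5],s.x[5]);print({k:np.round(v) for k,v in m.items()})
E
```

```text
[ 6.11488e+02 -8.32150e+01 -1.95000e-01  1.28475e+02  2.20905e+02
 -8.00000e-03] 7.984326106197795
[[0.1, -1.1], [0.5, -1.1], [0.1, 0.4], [-0.2, -0.5], [0.1, 5.8], [-0.1, -0.1], [0.1, -0.2], [-0.6, 0.8], [1.4, -0.5], [-0.1, -0.5], [-0.1, 0.5], [-0.5, -0.4], [-0.3, -0.0]]
{'c1': array([809., -36.,  22.]), 'c2': array([ 777., -202.,   22.]), 'c3': array([ 541., -156.,   22.]), 'c4': array([574.,  11.,  22.]), 'post': array([611., -83., 272.]), 'bar': array([524., -73., 125.]), 'knob': array([534., -32., 125.]), 'mark': array([611., -83., 221.]), 'rim': array([ 705., -102.,  188.])}
```

Measured: bar at (524,-73), knob at (534,-32), clamp mid-height z≈110, mark underside z≈221, collar top z≈128. The closing axis needs to be about 79° and is now 72°. Moving to a standoff above the bar and knob.

```bash
python3 -m creep '[[0,[0.03,-0.04,0.04],1],[0,[0.05,-0.09,0.06],2],[0,[0.075,-0.13,0.06],3],[0,[0.1,-0.172,0.06],4],[0,[0.125,-0.215,0.06],5],[0,[0.15,-0.258,0.06],6],[0,[0.175,-0.3,0.06],6.6],[0,[0.2,-0.345,0.06],6.6]]'
```

```text
time_s: 1.5
tcp_pos: [369.7, 213.7, 291.7]
orientation: [0.098, 0.995, 0.0, 0.001]
force: [1.4, -0.0, -0.3]
opening: 85.3
grip_force: 0.0
```

```bash
python3 -m creep '[[0,[0.025,-0.043,0],0],[0,[0.05,-0.086,0],0],[0,[0.075,-0.13,0],0],[0,[0.1,-0.172,0],0],[0,[0.125,-0.215,-0.02],0],[0,[0.147,-0.253,-0.04],0],[0,[0.147,-0.253,-0.06],0],[0,[0.147,-0.253,-0.06],0]]'
python3 - <<'E'
from rig import arm
from h import *
o=arm.observe();p=arm.camera_params('wrist');a=arm.capture('wrist');print(o['tcp_pos'],o['orientation'],o['opening'],o['force'],o['time_s'])
np.save('w1.npy',p,allow_pickle=True)
m=model([611.5,-83.2,-.195,128.5,220.9],-.008)
for k,v in m.items(): print(k,np.round(proj(p,v)[0]))
cv2.imwrite('pics/w1.png',a[...,::-1])
E
```

```text
time_s: 2.3
tcp_pos: [514.5, -38.6, 228.3]
orientation: [0.099, 0.995, 0.0, -0.003]
force: [-0.4, -0.2, -0.4]
opening: 85.0
grip_force: 0.0
[514.49860538 -38.58373116 228.2722623 ] [ 9.94878190e-02  9.95032644e-01  4.97375652e-04 -3.45879460e-03] 85.01728433810058 [-0.37416973 -0.1773279  -0.39036998] 2.3
c1 [295. 381.]
c2 [169. 381.]
c3 [153. 211.]
c4 [303. 211.]
post [193. 509.]
bar [209. 213.]
knob [263. 216.]
mark [207. 406.]
rim [217. 464.]
```

View pics/w1.png

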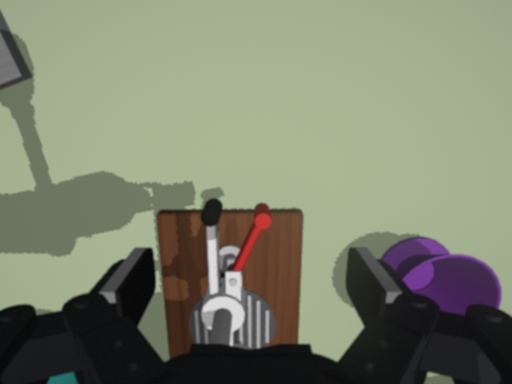

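The wrist view shows the bar top at (213,206), the red knob top at (263,222) and the collar at (222,318). These are close to prediction, so I'll refine from these pixels.

Run:
```python
from h import *
p=np.load('w1.npy',allow_pickle=True).item()
im=cv2.imread('pics/w1.png').astype(int);b,g,r=im[...,0],im[...,1],im[...,2]
sub=(slice(190,235),slice(195,280))
T=np.array(p['cam_to_world'])
def back(u,v,z):
    q=cv2.undistortPoints(np.array([[[u,v]]],float),np.array(p['intrinsics']),np.array(p['dist_coeffs']))[0,0]
    d=T[:3,:3]@[*q,1];s=(z-T[2,3])/d[2];return T[:3,3]+s*d
rm=((r>190)&(g<60))[sub];y,x=np.nonzero(rm);print('bright red',x.min()+195,x.max()+195,y.min()+190,y.max()+190)
km=((r<45)&(g<45)&(b<45))[sub];y,x=np.nonzero(km);print('black',x.min()+195,x.max()+195,y.min()+190,y.max()+190)
for n,u,v,z in(('bar',213,205.5,125.5),('knob',263,221.5,125.5),('collar',222,318,128.5)): print(n,np.round(back(u,v,z),1))
```

```text
bright red 257 269 215 226
black 201 221 200 224
bar [517.9 -68.6 125.5]
knob [539.  -32.2 125.5]
collar [618.8 -83.9 128.5]
```

Run:
```python
from h import *
p=np.load('w1.npy',allow_pickle=True).item()
im=cv2.imread('pics/w1.png')
cv2.imwrite('pics/c2.png',cv2.resize(im[190:345,185:285],(516,600)[:2] if 0 else (390,600),interpolation=cv2.INTER_CUBIC))
T=np.array(p['cam_to_world'])
def back(u,v,z):
    q=cv2.undistortPoints(np.array([[[u,v]]],float),np.array(p['intrinsics']),np.array(p['dist_coeffs']))[0,0]
    d=T[:3,:3]@[*q,1];s=(z-T[2,3])/d[2];return T[:3,3]+s*d
for n,u,v,z in(('bar',210.5,214,125.5),('knob',263,220.5,125.5)): print(n,np.round(back(u,v,z),1))
```

```text
bar [524.4 -72.2 125.5]
knob [538.1 -32.  125.5]
```

View pics/c2.png

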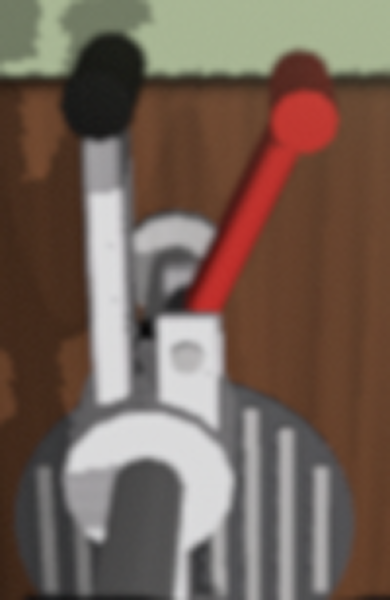

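The top centre of the bar is at about (210,217) and the knob's at (263,221). That puts their midpoint at about (532,-52), with the closing axis already right. Descending part way to check lag.

```bash
python3 -m creep '[[0,[0.009,-0.001,0],0],[0,[0.009,-0.001,-0.01],0],[0,[0.009,-0.001,-0.03],0],[0,[0.009,-0.001,-0.05],0],[0,[0.009,-0.001,-0.06],0],[0,[0.009,-0.001,-0.06],0],[0,[0.009,-0.001,-0.06],0],[0,[0.009,-0.001,-0.06],0]]'
```

```text
time_s: 3.15
tcp_pos: [525.9, -38.6, 172.5]
orientation: [0.098, 0.995, -0.0, 0.001]
force: [0.1, -0.2, 0.3]
opening: 85.5
grip_force: 0.0
```

```bash
python3 -m creep '[[0,[0.006,-0.013,0],0],[0,[0.006,-0.013,-0.02],0],[0,[0.006,-0.013,-0.04],0],[0,[0.006,-0.013,-0.06],0],[0,[0.006,-0.013,-0.075],0],[0,[0.006,-0.013,-0.086],0],[0,[0.006,-0.013,-0.086],0],[0,[0.006,-0.013,-0.086],0]]'
python3 - <<'E'
from rig import arm
from h import *
a=arm.capture('wrist')
cv2.imwrite('pics/w2.png',a[...,::-1])
E
```

```text
time_s: 3.95
tcp_pos: [531.7, -52.1, 85.8]
orientation: [0.098, 0.995, -0.0, 0.001]
force: [0.1, 0.2, -0.1]
opening: 85.5
grip_force: 0.0
```

View pics/w2.png

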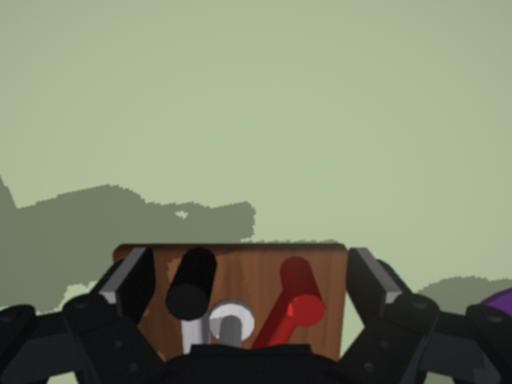

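The wrist view shows the bar (188,300) and knob (305,308) centred between the fingers (about 130 and 370). Closing gently by position.

```bash
python3 -m creep '[[0.1,[0,0,0],0],[0.2,[0,0,0],0],[0.25,[0,0,0],0],[0.27,[0,0,0],0],[0.28,[0,0,0],0],[0.28,[0,0,0],0],[0.28,[0,0,0],0],[0.28,[0,0,0],0]]' 20
```

```text
time_s: 4.8
tcp_pos: [531.0, -51.6, 85.3]
orientation: [0.098, 0.995, 0.0, -0.0]
force: [-1.2, 0.2, -0.1]
opening: 61.4
grip_force: 0.0
```

```bash
python3 -m creep '[[0.29,[0,0,0],0],[0.3,[0,0,0],0],[0.31,[0,0,0],0],[0.315,[0,0,0],0],[0.32,[0,0,0],0],[0.325,[0,0,0],0],[0.325,[0,0,0],0],[0.325,[0,0,0],0]]'
```

```text
time_s: 5.6
tcp_pos: [531.0, -51.6, 85.3]
orientation: [0.098, 0.995, 0.0, 0.0]
force: [-0.9, 0.6, -0.3]
opening: 57.6
grip_force: 0.0
```

```bash
python3 -m creep '[[0.328,[0,0,0],0],[0.331,[0,0,0],0],[0.334,[0,0,0],0],[0.337,[0,0,0],0],[0.34,[0,0,0],0],[0.34,[0,0,0],0],[0.34,[0,0,0],0],[0.34,[0,0,0],0]]'
```

```text
time_s: 6.4
tcp_pos: [531.0, -51.6, 85.4]
orientation: [0.098, 0.995, 0.0, 0.0]
force: [0.0, 0.1, 0.3]
opening: 56.3
grip_force: 10.2
```

Contact came at about 57 mm with 10 N and nothing has moved yet. The lift height needs better than the side view's roughly 5 mm per pixel. I'll let go briefly while the clamp still rests on its stop, and take one close wrist view of post, marker and collar from above.

```bash
python3 -m creep '[[0.2,[0,0,0],0],[0.05,[0,0,0],0],[0,[0,0,0.02],0],[0,[0,0,0.06],0],[0,[-0.01,0,0.11],0],[0,[-0.03,0,0.16],0],[0,[-0.045,0,0.205],0],[0,[-0.06,0,0.255],0]]'
python3 -m creep '[[0,[0,0,0.01],0],[0,[0,0,0.01],0],[0,[0,0,0.01],0],[0,[0,0,0.01],0],[0,[0,0,0.01],0],[0,[0,0,0.01],0],[0,[0,0,0.01],0],[0,[0,0,0.01],0]]'
python3 - <<'E'
from rig import arm
from h import *
o=arm.observe();p=arm.camera_params('wrist');a=arm.capture('wrist');print(o['tcp_pos'],o['qvel'])
np.save('w3.npy',p,allow_pickle=True)
m=model([611.5,-83.2,-.195,128.5,220.9],-.008)
for k,v in m.items(): print(k,np.round(proj(p,v)[0]))
print('collar',proj(p,[611.5,-83.2,128.5]))
cv2.imwrite('pics/w3.png',a[...,::-1])
cv2.imwrite('pics/w3c.png',cv2.resize(a[230:384,150:310,::-1],(623,600),interpolation=cv2.INTER_CUBIC))
E
```

```text
time_s: 7.2
tcp_pos: [471.1, -51.4, 337.9]
orientation: [0.098, 0.995, 0.0, -0.0]
force: [2.5, 0.3, 0.8]
opening: 85.5
grip_force: 0.0
time_s: 8.0
tcp_pos: [472.4, -51.6, 345.7]
orientation: [0.098, 0.995, 0.0, -0.0]
force: [0.2, -0.3, 0.5]
opening: 85.7
grip_force: 0.0
[472.35492171 -51.60833711 345.72315333] [-0.0020669  -0.00502364 -0.00403134  0.0003785   0.00136371 -0.00047028]
c1 [297. 341.]
c2 [198. 341.]
c3 [191. 209.]
c4 [303. 209.]
post [245. 369.]
bar [240. 211.]
knob [276. 213.]
mark [245. 328.]
rim [246. 378.]
collar [[246.46802294 278.34122789]]
```

View pics/w3c.png

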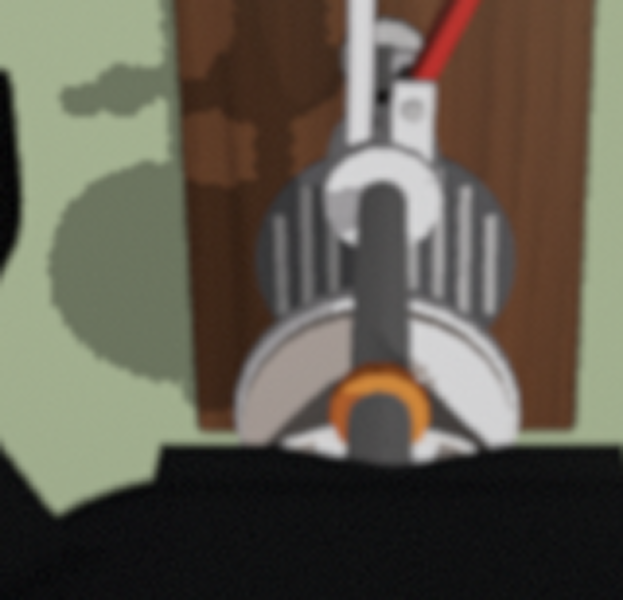

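The crop shows the collar top disc (front edge at crop y≈145, x 325–441), with the post leaving it at y≈180. The marker's lower front edge is at y≈362 and its top face spans x 330–432. Fitting heights from these.

Run:
```python
from h import *
from scipy.optimize import least_squares
p=np.load('w3.npy',allow_pickle=True).item()
im=cv2.imread('pics/w3.png').astype(int)
print('post col profile RGB'); 
for r in list(range(264,281))+list(range(318,332)): print(r,im[r,246:250].mean(0)[::-1].astype(int),im[r,240:243].mean(0)[::-1].astype(int))
t=np.linspace(0,2*np.pi,181)
def circ(x,y,z,R): return proj(p,np.c_[x+R*np.cos(t),y+R*np.sin(t),0*t+z])
s=3.896
def f(v):
    x,y,zc,zm=v;c=circ(x,y,zc,19);q=circ(x,y,zc,8);m=circ(x,y,zm,12.5);mt=circ(x,y,zm+6,12.5);mq=circ(x,y,zm+6,8)
    return np.array([c[:,0].min()-(150+325/s),c[:,0].max()-(150+441/s),c[:,1].min()-(230+145/s),q[:,1].min()-(230+180/s),m[:,1].min()-(230+362/s),mt[:,1].min()-(230+373/s),mt[:,0].min()-(150+330/s),mt[:,0].max()-(150+432/s),mq[:,1].min()-(230+391/s)])
for w in (0,.3):
    g=lambda v:np.r_[f(v),w*(v[0]-611.5)]
    r=least_squares(g,[611,-83,128,220]);print(np.round(r.x,1),r.x[3]-r.x[2],np.round(r.fun,2))
for x in (608,611.5,615):
    r=least_squares(lambda v:f([x,*v]),[-83,128,220]);print(x,np.round(r.x,1),r.x[2]-r.x[1],r.cost)
```

```text
post col profile RGB
264 [100  99 100] [207 207 208]
265 [100  98 100] [197 196 198]
266 [102 100 102] [164 162 164]
267 [128 127 128] [123 122 123]
268 [175 174 175] [116 114 116]
269 [203 203 204] [152 151 153]
270 [211 210 212] [189 189 190]
271 [212 212 213] [208 208 209]
272 [212 211 213] [212 212 213]
273 [212 212 213] [212 212 213]
274 [211 211 212] [211 212 213]
275 [195 195 196] [212 212 213]
276 [149 149 149] [210 210 211]
277 [98 98 98] [196 195 197]
278 [76 75 75] [166 165 167]
279 [74 73 73] [143 141 144]
280 [75 74 74] [134 133 134]
318 [70 70 69] [86 83 83]
319 [69 69 69] [86 83 82]
320 [69 68 68] [83 81 80]
321 [70 67 67] [83 81 80]
322 [79 63 58] [83 79 78]
323 [94 57 39] [88 75 70]
324 [109  58  26] [96 68 55]
325 [136  77  33] [109  64  39]
326 [172 107  48] [129  73  35]
327 [197 128  57] [162  98  43]
328 [203 134  59] [189 120  52]
329 [190 127  61] [200 129  58]
330 [156 110  68] [192 121  55]
331 [108  89  75] [167 101  52]
[617.8 -82.1 125.4 220.8] 95.35614401185711 [-0.12  0.2   0.56 -0.57 -0.65  0.64  0.08 -0.15 -0.    0.  ]
[612.8 -81.  134.5 227.3] 92.83010709503296 [-0.51  0.58  0.42 -0.5  -0.77  0.63 -0.25  0.18  0.08  0.38]
608 [-80.  143.  233.5] 90.46213333770271 1.8746314752461881
611.5 [-80.8 136.7 229. ] 92.20613058170173 1.2160081878825644
615 [-81.5 130.5 224.4] 93.95177522309348 0.8620484366081691
```

Relative height comes out near 93 mm but depends on the post's x. One overhead wrist view fixes that by parallax.

```bash
python3 -m creep '[[0,[0.03,0.0,0.01],0],[0,[0.07,0,0.01],0],[0,[0.11,0,0.01],0],[0,[0.14,0,0.01],0],[0,[0.15,0,0.01],0],[0,[0.15,0,0.01],0],[0,[0.15,0,0.01],0],[0,[0.15,0,0.01],0]]'
python3 - <<'E'
from rig import arm
from h import *
o=arm.observe();p=arm.camera_params('wrist');a=arm.capture('wrist');print(o['tcp_pos'],o['qvel'].max() if hasattr(o['qvel'],'max') else o['qvel'])
np.save('w4.npy',p,allow_pickle=True)
print(proj(p,[[615,-82,130],[615,-82,224],[615,-82,272]]))
cv2.imwrite('pics/w4.png',a[...,::-1])
c=np.round(proj(p,[615,-82,200])[0]).astype(int);x0=max(c[0]-70,0);y0=max(c[1]-70,0);print(x0,y0)
cv2.imwrite('pics/w4c.png',cv2.resize(a[y0:y0+140,x0:x0+140,::-1],(560,560),interpolation=cv2.INTER_CUBIC))
E
```

```text
time_s: 8.85
tcp_pos: [620.9, -51.6, 356.8]
orientation: [0.098, 0.995, -0.0, 0.0]
force: [0.1, -0.3, 0.2]
opening: 85.6
grip_force: 0.0
[620.94983938 -51.56718444 356.81090843] -0.00012923285275947812
[[222.68563737 164.06212553]
 [213.88180345 184.13397143]
 [206.80371422 200.28012329]]
147 108
```

View pics/w4c.png

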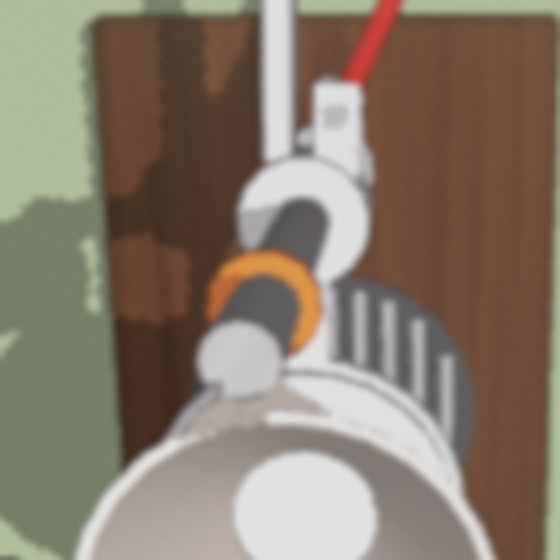

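The overhead crop shows the collar disc (x 237–370, top y 152), the marker's outer extents (x 208–322, top y 249), and the post top disc centred at (239,360). Next is a joint fit.

Run:
```python
from h import *
from scipy.optimize import least_squares
p3,p4=[np.load(n,allow_pickle=True).item() for n in('w3.npy','w4.npy')]
t=np.linspace(0,2*np.pi,181);s=3.896
def C(p,x,y,z,R): return proj(p,np.c_[x+R*np.cos(t),y+R*np.sin(t),0*t+z])
def f(v):
    x,y,zc,zm,zp=v[:5]
    c=C(p3,x,y,zc,19);q=C(p3,x,y,zc,8);m=C(p3,x,y,zm,12.5);mt=C(p3,x,y,zm+6,12.5);mq=C(p3,x,y,zm+6,8)
    a=[c[:,0].min()-(150+325/s),c[:,0].max()-(150+441/s),c[:,1].min()-267.5,q[:,1].min()-276.1,.7*(m[:,1].min()-322.9),.7*(mt[:,1].min()-325.5),mt[:,0].min()-(150+330/s),mt[:,0].max()-(150+432/s),mq[:,1].min()-330.5]
    c=C(p4,x,y,zc,19);m=C(p4,x,y,zm,12.5);mt=C(p4,x,y,zm+6,12.5);P=C(p4,x,y,zp,8)
    U=lambda u:147+u/4;V=lambda u:108+u/4
    b=[c[:,0].min()-U(237),c[:,0].max()-U(370),c[:,1].min()-V(152),m[:,0].min()-U(208),mt[:,0].max()-U(322),m[:,1].min()-V(248),
       P[:,0].min()-U(195),P[:,0].max()-U(283),P[:,1].min()-V(320),P[:,1].max()-V(400)]
    return np.array(a+b)
r=least_squares(f,[615,-82,130,222,272]);print(np.round(r.x,1),r.x[3]-r.x[2],r.cost,'\n',np.round(r.fun,2))
r=least_squares(lambda v:f([*v,272]),[615,-82,130,222]);print(np.round(r.x,1),r.x[3]-r.x[2],r.cost)
# with 2mm camera z shift nuisance: scale test
J=r.jac;print(np.sqrt(np.diag(np.linalg.inv(J.T@J)))*.4)
```

```text
[613.7 -81.6 132.6 226.3 271.3] 93.73418516806197 2.0343835215881816 
 [-0.68  0.24  0.11 -0.47 -0.38  0.74 -0.54 -0.22  0.11 -0.21 -0.28  0.7
  0.33  0.21 -0.9   0.45  0.26 -0.32  0.57]
[613.6 -81.5 132.9 226.5] 93.6475448732921 2.0660976917871743
[0.1797067  0.12692599 0.74831884 0.4622636 ]
```

The rise needed is about 93.7 mm (collar 132.8 → mark 226.5). The freely fitted post top came out at 271.3 against a known 272, so the fit is sound. Going back to the grasp, with TCP z≈90.

```bash
python3 -m creep '[[0,[-0.04,0,0],0],[0,[-0.08,0,0],0],[0,[-0.09,0,-0.02],0],[0,[-0.09,0,-0.06],0],[0,[-0.09,0,-0.1],0],[0,[-0.09,0,-0.14],0],[0,[-0.09,0,-0.17],0],[0,[-0.09,0,-0.17],0]]'
```

```text
time_s: 9.7
tcp_pos: [528.3, -50.9, 182.8]
orientation: [0.098, 0.995, 0.001, -0.004]
force: [-0.0, 1.2, 0.1]
opening: 85.7
grip_force: 0.0
```

```bash
python3 -m creep '[[0,[0,0,0],0],[0,[0,0,-0.01],0],[0,[0,0,-0.04],0],[0,[0,0,-0.07],0],[0.1,[0,0,-0.09],0],[0.2,[0,0,-0.096],0],[0.25,[0,0,-0.096],0],[0.28,[0,0,-0.096],0]]'
```

```text
time_s: 10.5
tcp_pos: [533.7, -51.9, 91.6]
orientation: [0.098, 0.995, -0.0, 0.002]
force: [0.2, 0.0, -0.6]
opening: 61.5
grip_force: 0.0
```

```bash
python3 -m creep '[[0.3,[0,0,0],0],[0.32,[0,0,0],0],[0.328,[0,0,0],0],[0.334,[0,0,0],0],[0.338,[0,0,0],0],[0.338,[0,0,0],0],[0.338,[0,0,0],0],[0.338,[0,0,0],0]]'
```

```text
time_s: 11.3
tcp_pos: [532.7, -51.7, 90.3]
orientation: [0.098, 0.995, -0.0, 0.0]
force: [-0.0, -0.4, 2.2]
opening: 56.6
grip_force: 6.8
```

```bash
python3 -m creep '[[0.34,[0,0,0],0],[0.34,[0,0,0.001],0],[0.34,[0,0,0.003],0],[0.34,[0,0,0.006],0],[0.34,[0,0,0.01],0],[0.34,[0,0,0.014],0],[0.34,[0,0,0.018],0],[0.34,[0,0,0.02],0]]'
python3 - <<'E'
from rig import arm
from h import *
a=arm.capture('side');cv2.imwrite('pics/s2.png',a[...,::-1])
o=arm.observe();print(o['tcp_pos'],o['force'],o['opening'],o['grip_force'])
E
```

```text
time_s: 12.1
tcp_pos: [532.6, -51.7, 110.6]
orientation: [0.098, 0.995, -0.0, 0.0]
force: [4.1, -1.2, -4.2]
opening: 56.5
grip_force: 10.0
[532.58169154 -51.66702325 110.75750915] [ 3.05879378 -1.0382861  -2.94585687] 56.48967986884957 10.035678148269653
```

The weight shows as −4 N with no slip. Continuing up slowly.

```bash
python3 -m creep '[[0.34,[0,0,0.001],0],[0.34,[0,0,0.005],0],[0.34,[0,0,0.011],0],[0.34,[0,0,0.018],0],[0.34,[0,0,0.025],0],[0.34,[0,0,0.032],0],[0.34,[0,0,0.037],0],[0.34,[0,0,0.039],0]]'
```

```text
time_s: 12.95
tcp_pos: [532.6, -51.7, 149.8]
orientation: [0.098, 0.995, -0.0, 0.0]
force: [5.5, -1.8, -4.7]
opening: 56.9
grip_force: 9.5
```

```bash
python3 -m creep '[[0.34,[0,0,0.001],0],[0.34,[0,0,0.005],0],[0.34,[0,0,0.011],0],[0.34,[0,0,0.018],0],[0.34,[0,0,0.024],0],[0.34,[0,0,0.028],0],[0.34,[0,0,0.031],0],[0.34,[0,0,0.032],0]]'
python3 - <<'E'
from rig import arm
from h import *
a=arm.capture('side');cv2.imwrite('pics/s3.png',a[...,::-1])
o=arm.observe();print(o['tcp_pos'],o['force'],o['opening'],o['grip_force'])
c=[cv2.resize(cv2.imread(n)[150:235,245:330],(380,380),interpolation=cv2.INTER_CUBIC) for n in('pics/s2.png','pics/s3.png')]
cv2.imwrite('pics/s23.png',np.hstack(c))
E
```

```text
time_s: 13.75
tcp_pos: [532.5, -51.6, 181.1]
orientation: [0.098, 0.995, 0.0, 0.0]
force: [5.5, -1.5, -5.3]
opening: 56.8
grip_force: 9.4
[532.49506713 -51.67007708 181.11524292] [ 5.04014178 -0.66958681 -3.44563553] 56.544878755192606 9.469267129898071
```

View pics/s23.png

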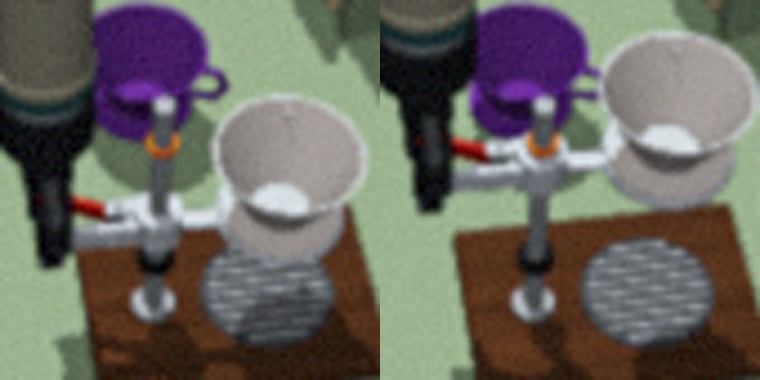

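The crops show the clamp raised, with the collar at s3 crop (543,155) nearly under the orange ring (543,143) and the dripper seated. Checking for slip by registering the dripper between the pictures.

Run:
```python
from rig import arm
from h import *
from scipy.optimize import minimize_scalar,least_squares
p=arm.camera_params('side')
I=[cv2.imread(f'pics/{n}.png') for n in('side','s2','s3')]
def flowfit(A,B,pts,d0):
    # ECC affine between patches along predicted motion
    q0=proj(p,pts);q1=proj(p,pts+[0,0,d0])
    M,_=cv2.estimateAffine2D(q0,q1)
    x0,y0=np.floor(q0.min(0)-2).astype(int);x1,y1=np.ceil(q0.max(0)+2).astype(int)
    T=cv2.cvtColor(A,6)[y0:y1,x0:x1]
    best=[]
    for d in np.arange(d0-8,d0+8,.25):
        q=proj(p,pts+[0,0,d]);M,_=cv2.estimateAffine2D(q0,q)
        M2=M.copy();M2[:,2]+=M[:,:2]@[x0,y0]
        W=cv2.warpAffine(cv2.cvtColor(B,6),M2,(x1-x0,y1-y0),flags=cv2.INTER_CUBIC|cv2.WARP_INVERSE_MAP)
        best.append((cv2.matchTemplate(W.astype(np.float32),T.astype(np.float32),cv2.TM_CCOEFF_NORMED)[0,0],d))
    return max(best)
t=np.linspace(0,6.28,24)
def rim(zc,sw=-.203): 
    c=np.array([613.6,-81.5])+95*np.array([np.cos(sw),np.sin(sw)])
    return np.vstack([np.c_[c[0]+55*np.cos(t),c[1]+55*np.sin(t),0*t+zc+64],np.c_[c[0]+40*np.cos(t),c[1]+40*np.sin(t),0*t+zc+5]])
print('start->s2',flowfit(I[0],I[1],rim(132.8),20))
print('s2->s3',flowfit(I[1],I[2],rim(153),70))
print('start->s3',flowfit(I[0],I[2],rim(132.8),90))
```

```text
start->s2 (np.float32(0.8660298), np.float64(13.0))
s2->s3 (np.float32(0.44366077), np.float64(70.0))
start->s3 (np.float32(0.37305003), np.float64(84.25))
```

Run:
```python
from rig import arm
from h import *
p=arm.camera_params('side')
I={n:cv2.imread(f'pics/{n}.png').astype(np.float32) for n in('side','s2','s3')}
t=np.linspace(0,6.28,24);c=np.array([613.6,-81.5])+95*np.array([np.cos(-.203),np.sin(-.203)])
def rim(zc): return np.vstack([np.c_[c[0]+58*np.cos(t),c[1]+58*np.sin(t),0*t+zc+64],np.c_[c[0]+40*np.cos(t),c[1]+40*np.sin(t),0*t+zc+0]])
def run(a,b,zc,d0):
    A=I[a];q0=proj(p,rim(zc));hull=cv2.convexHull(q0.astype(np.float32)).astype(int)
    m=np.zeros(A.shape[:2],np.uint8);cv2.fillConvexPoly(m,hull,1)
    sat=A.max(2)-A.min(2);m=m*(sat<30)*(A.mean(2)>115);m=cv2.dilate(m.astype(np.uint8),np.ones((3,3)))>0
    R=[]
    for d in np.arange(d0-12,d0+12,.5):
      M,_=cv2.estimateAffine2D(q0,proj(p,rim(zc+d)))
      for dx in np.arange(-2,2.1,.25):
        M2=M.copy();M2[0,2]+=dx
        W=cv2.warpAffine(I[b],M2,(512,384),flags=cv2.INTER_LINEAR|cv2.WARP_INVERSE_MAP)
        R.append((np.abs(W-A)[m].mean(),d,dx))
    print(a,b,m.sum(),[np.round(r,2).tolist() for r in sorted(R)[:4]])
run('side','s2',132.8,20);run('s2','s3',153,70);run('side','s3',132.8,90)
for n in('dripper','marker','collar_top'):pass
```

```text
side s2 992 [[9.97, 14.5, 0.25], [10.01, 15.0, 0.25], [10.02, 14.0, 0.25], [10.05, 14.0, 0.5]]
s2 s3 960 [[9.04, 70.0, 0.0], [9.04, 70.0, -0.25], [9.05, 69.5, -0.25], [9.06, 69.5, 0.0]]
side s3 992 [[12.9, 84.5, 0.25], [12.93, 84.0, 0.25], [12.94, 84.5, 0.0], [12.94, 85.0, 0.25]]
```

Two explanations fit the 6 mm discrepancy: slip, or swivel of the clamp moving the dripper towards the side camera. I'll separate them with a joint fit of height and swivel using the top camera too.

```bash
cat > reg.py <<'E'
from rig import arm
from h import *
t=np.linspace(0,6.28,24);X0=np.array([613.6,-81.5])
def rim(zc,sw):
    a=-.203+sw;c=X0+95*np.array([np.cos(a),np.sin(a)]);tt=t+sw
    return np.vstack([np.c_[c[0]+58*np.cos(tt),c[1]+58*np.sin(tt),0*t+zc+64],np.c_[c[0]+40*np.cos(tt),c[1]+40*np.sin(tt),0*t+zc]])
def cost(cam,A,B,zc,D,S):
    p=arm.camera_params(cam);q0=proj(p,rim(zc,0));m=np.zeros(A.shape[:2],np.uint8)
    cv2.fillConvexPoly(m,cv2.convexHull(q0.astype(np.float32)).astype(int),1)
    m=m*(A.max(2)-A.min(2)<30)*(A.mean(2)>115);m=cv2.dilate(m.astype(np.uint8),np.ones((3,3)))>0
    R=np.zeros((len(D),len(S)))
    for i,d in enumerate(D):
        for j,s in enumerate(S):
            M,_=cv2.estimateAffine2D(q0,proj(p,rim(zc+d,s)))
            W=cv2.warpAffine(B,M,(512,384),flags=cv2.INTER_LINEAR|cv2.WARP_INVERSE_MAP)
            R[i,j]=np.minimum(np.abs(W-A),60)[m].mean()
    return R
def joint(sideimg,topimg,d0,w=12):
    D=np.arange(d0-w,d0+w,1.);S=np.arange(-.16,.161,.01)
    L=lambda n:cv2.imread(f'pics/{n}.png').astype(np.float32)
    Rs=cost('side',L('side'),L(sideimg),132.8,D,S);Rt=cost('top',L('top'),L(topimg),132.8,D,S)
    for n,R in(('side',Rs),('top',Rt),('sum',Rs+Rt)):
        k=np.argsort(R.ravel())[:4];print(n,[(round(D[i//len(S)],1),round(S[i%len(S)],2),round(R.ravel()[i],2)) for i in k])
    print('top best sw per d',[(D[i],round(S[Rt[i].argmin()],2),round(Rt[i].min(),2)) for i in range(0,len(D),4)])
    print('side best d per sw',[(round(S[j],2),D[Rs[:,j].argmin()],round(Rs[:,j].min(),2)) for j in range(8,25,2)])
E
python3 - <<'E'
from reg import *
a=arm.capture('top');cv2.imwrite('pics/t3.png',a[...,::-1])
joint('s3','t3',90)
from h import *
p=arm.camera_params('side');im=cv2.imread('pics/s3.png')
for zc in (217.5,223.5):
    print(zc,'collar top near edge',proj(p,[[613.6-6,-81.5-18,zc]]),'marker bottom near',proj(p,[[613.6-4,-81.5-11.8,226.5]]))
for r in range(176,196): print(r,im[r,278:286,::-1].reshape(-1,3)[[1,3,5]].tolist())
E
```

```text
side [(np.float64(80.0), np.float64(0.04), np.float64(12.67)), (np.float64(81.0), np.float64(0.04), np.float64(12.69)), (np.float64(79.0), np.float64(0.05), np.float64(12.7)), (np.float64(81.0), np.float64(0.03), np.float64(12.7))]
top [(np.float64(90.0), np.float64(-0.03), np.float64(6.37)), (np.float64(89.0), np.float64(-0.03), np.float64(6.38)), (np.float64(91.0), np.float64(-0.03), np.float64(6.39)), (np.float64(92.0), np.float64(-0.03), np.float64(6.4))]
sum [(np.float64(88.0), np.float64(-0.03), np.float64(19.56)), (np.float64(89.0), np.float64(-0.03), np.float64(19.62)), (np.float64(87.0), np.float64(-0.03), np.float64(19.82)), (np.float64(87.0), np.float64(-0.02), np.float64(19.88))]
top best sw per d [(np.float64(78.0), np.float64(-0.03), np.float64(8.81)), (np.float64(82.0), np.float64(-0.03), np.float64(7.61)), (np.float64(86.0), np.float64(-0.03), np.float64(6.72)), (np.float64(90.0), np.float64(-0.03), np.float64(6.37)), (np.float64(94.0), np.float64(-0.03), np.float64(6.62)), (np.float64(98.0), np.float64(-0.02), np.float64(7.2))]
side best d per sw [(np.float64(-0.08),
[... 1047 characters left out ...]
3 [[169, 100, 32], [130, 72, 46], [153, 84, 39]]
184 [[150, 103, 73], [140, 71, 32], [140, 93, 70]]
185 [[153, 145, 144], [134, 102, 100], [133, 124, 125]]
186 [[182, 191, 198], [135, 137, 143], [130, 138, 144]]
187 [[169, 178, 184], [141, 147, 156], [132, 136, 142]]
188 [[126, 134, 139], [126, 124, 133], [112, 117, 123]]
189 [[110, 110, 120], [109, 112, 119], [105, 110, 118]]
190 [[105, 106, 111], [107, 110, 114], [99, 104, 111]]
191 [[108, 110, 115], [108, 108, 114], [100, 103, 108]]
192 [[107, 108, 115], [110, 111, 119], [106, 111, 111]]
193 [[98, 103, 104], [99, 101, 105], [119, 129, 112]]
194 [[81, 86, 86], [81, 85, 86], [141, 161, 131]]
195 [[75, 79, 80], [73, 80, 79], [146, 172, 136]]
```

```bash
cat > col.py <<'E'
from reg import *
def collar(b,d0,a='side',za=132.8):
    p=arm.camera_params('side');L=lambda n:cv2.imread(f'pics/{n}.png').astype(np.float32)
    A,B=L(a),L(b);ang=np.linspace(-2.9,-.6,15) # near side
    P=lambda z:np.vstack([np.c_[X0[0]+19*np.cos(ang),X0[1]+19*np.sin(ang),0*ang+z],np.c_[X0[0]+19*np.cos(ang),X0[1]+19*np.sin(ang),0*ang+z-30]])
    q0=proj(p,P(za));m=np.zeros(A.shape[:2],np.uint8)
    h=proj(p,[[*(X0+[-3,-10]),za],[*(X0+[-3,-10]),za-40]])
    u,v0,v1=h[0,0],h[0,1],h[1,1];m[int(v0):int(v1)+3,int(u)-4:int(u)+6]=1;m=m>0
    out=[]
    for d in np.arange(d0-14,d0+14,.5):
        M,_=cv2.estimateAffine2D(q0,proj(p,P(za+d)))
        for dx in(-.5,-.25,0,.25,.5):
            M2=M.copy();M2[0,2]+=dx
            W=cv2.warpAffine(B,M2,(512,384),flags=cv2.INTER_LINEAR|cv2.WARP_INVERSE_MAP)
            D=(W-A);out.append((np.minimum(abs(D),60)[m].mean(),d,dx))
    print(a,b,m.sum(),[np.round(o,2).tolist() for o in sorted(out)[:5]])
E
python3 - <<'E'
from col import *
collar('s2',20);collar('s3',90);collar('s3',70,'s2',152)
joint('s2','t3',20,12) if 0 else None
E
```

```text
side s2 90 [[7.71, 16.0, 0.25], [7.84, 16.0, 0.0], [7.85, 15.5, 0.25], [7.89, 16.5, 0.0], [7.93, 16.5, 0.25]]
side s3 90 [[18.05, 87.0, 0.0], [18.18, 87.5, 0.0], [18.28, 87.0, 0.25], [18.29, 86.5, 0.0], [18.44, 87.5, 0.25]]
s2 s3 100 [[17.2, 70.5, 0.25], [17.21, 70.5, 0.0], [17.24, 70.0, 0.0], [17.25, 70.0, 0.25], [17.25, 71.0, 0.0]]
```

Collar registration gives a true lift of about 87 mm (≈4 mm taken up early, none since). Raising 6 mm more, then re-measuring with averaged pictures.

```bash
python3 -m creep '[[0.34,[0,0,0.001],0],[0.34,[0,0,0.002],0],[0.34,[0,0,0.0035],0],[0.34,[0,0,0.005],0],[0.34,[0,0,0.006],0],[0.34,[0,0,0.006],0],[0.34,[0,0,0.006],0],[0.34,[0,0,0.006],0]]'
python3 - <<'E'
from col import *
s=np.mean([arm.capture('side').astype(float) for _ in range(6)],0);t_=np.mean([arm.capture('top').astype(float) for _ in range(3)],0)
cv2.imwrite('pics/s4.png',s[...,::-1]);cv2.imwrite('pics/t4.png',t_[...,::-1])
o=arm.observe();print(o['tcp_pos'],o['force'],o['opening'],o['grip_force'],o['time_s'])
collar('s4',93);collar('s4',76,'s2',149);joint('s4','t4',93)
for n in('side','s2','s4'):
    im=cv2.imread(f'pics/{n}.png').astype(int)
    print(n,[(r,im[r,278:286].mean(0)[::-1].astype(int).tolist()) for r in (range(176,196) if n=='s4' else range(194,212))])
E
```

```text
time_s: 14.65
tcp_pos: [532.5, -51.7, 186.9]
orientation: [0.098, 0.995, 0.0, 0.0]
force: [5.3, -1.7, -4.3]
opening: 56.7
grip_force: 9.5
[532.51561649 -51.6696855  186.89561652] [ 5.11925928 -1.00799356 -3.61266039] 56.61542437193156 9.466211646795273 15.1
side s4 90 [[17.31, 92.5, 0.25], [17.4, 92.5, 0.0], [17.43, 93.0, 0.25], [17.46, 93.0, 0.0], [17.47, 92.0, 0.25]]
s2 s4 100 [[17.22, 77.5, 0.0], [17.25, 77.0, 0.25], [17.27, 77.0, 0.0], [17.29, 76.5, 0.25], [17.34, 78.0, 0.0]]
side [(np.float64(85.0), np.float64(0.05), np.float64(12.63)), (np.float64(84.0), np.float64(0.06), np.float64(12.63)), (np.float64(86.0), np.float64(0.05), np.float64(12.63)), (np.float64(87.0), np.float64(0.04), np.float64(12.64))]
top [(np.float64(97.0), np.float64(-0.03), np.float64(6.69)), (np.float64(98.0), np.float64(-0.02), np.float64(6.72)), (np.float64(96.0), np.float64(-0.03), np.float64(6.72)), (np.float64(97.0), np.float64(-0.02), np.float64(6.74))]
sum [(np.float64(94.0), np.float64(-0.03), np.float64(20.26)), (np.float64(95.0), np.float64(-0.03), np.float64(20.34)), (np.float64(94.0), np.float
[... 1695 characters left out ...]
, 65, 64]), (207, [58, 49, 44]), (208, [44, 36, 30]), (209, [32, 21, 15]), (210, [39, 26, 16]), (211, [62, 43, 34])]
s4 [(176, [67, 56, 81]), (177, [69, 60, 83]), (178, [89, 86, 97]), (179, [122, 117, 114]), (180, [136, 123, 111]), (181, [139, 117, 98]), (182, [148, 115, 89]), (183, [161, 113, 84]), (184, [160, 127, 114]), (185, [157, 153, 157]), (186, [136, 141, 147]), (187, [111, 115, 122]), (188, [102, 105, 111]), (189, [101, 104, 110]), (190, [102, 106, 110]), (191, [98, 103, 104]), (192, [90, 98, 92]), (193, [99, 111, 97]), (194, [110, 123, 108]), (195, [112, 125, 109])][ WARN:0@7.942] global loadsave.cpp:1063 imwrite_ Unsupported depth image for selected encoder is fallbacked to CV_8U.
```

Run:
```python
from col import *
p=arm.camera_params('side')
e=lambda z:max(proj(p,np.c_[X0[0]+19*np.cos(t),X0[1]+19*np.sin(t),0*t+z])[:,1])
Z=np.arange(110,250,.5);E=np.array([e(z) for z in Z])
for r in(203.6,200.4,186.3): print(r,Z[abs(E-r).argmin()])
em=lambda z:max(proj(p,np.c_[X0[0]+12.5*np.cos(t),X0[1]+12.5*np.sin(t),0*t+z])[:,1])
print(em(226.5),e(132.8))
```

```text
203.6 130.0
200.4 148.5
186.3 224.5
184.31655537138633 203.14007889041852
```

The independent estimates (92.5, 94, 94.5 mm) average 93.7, so the collar is at the mark. Pads swing forward about 3.7 mm on the way to shut. I'll raise the tool to match and shift sideways so the bar stays put, stopping halfway (not locked) to re-check.

```bash
python3 -m creep '[[0.36,[-0.0002,-0.0008,0.0004],0],[0.38,[-0.0004,-0.0017,0.0007],0],[0.40,[-0.0005,-0.0025,0.001],0],[0.42,[-0.0007,-0.0034,0.0013],0],[0.44,[-0.0009,-0.0042,0.0016],0],[0.46,[-0.001,-0.005,0.0019],0],[0.48,[-0.0012,-0.0059,0.0022],0],[0.50,[-0.0014,-0.0067,0.0024],0]]' 22
python3 - <<'E' 2>/dev/null
from col import *
s=np.mean([arm.capture('side').astype(float) for _ in range(6)],0);t_=np.mean([arm.capture('top').astype(float) for _ in range(3)],0)
cv2.imwrite('pics/s5.png',s[...,::-1].astype(np.uint8));cv2.imwrite('pics/t5.png',t_[...,::-1].astype(np.uint8))
o=arm.observe();print(o['tcp_pos'],o['force'],o['opening'],o['grip_force'],o['time_s'])
collar('s5',93);collar('s5',0,'s4',226);joint('s5','t5',93)
im=s.astype(int);print([(r,im[r,278:286].mean(0).astype(int).tolist()) for r in range(178,192)])
E
```

```text
time_s: 15.9
tcp_pos: [526.3, -56.2, 188.0]
orientation: [0.098, 0.995, 0.002, -0.005]
force: [-4.0, 6.2, -3.9]
opening: 43.2
grip_force: 11.6
[526.22323037 -56.27444138 187.93990166] [-3.54104451  5.25196964 -4.47977164] 43.02369986009423 11.6289621591568 16.35
side s5 90 [[18.38, 91.0, 0.0], [18.4, 91.5, 0.0], [18.45, 92.0, 0.0], [18.46, 90.5, 0.0], [18.46, 91.5, -0.25]]
s4 s5 110 [[5.96, -2.0, -0.25], [5.98, -1.5, -0.25], [6.05, -2.0, 0.0], [6.16, -2.5, 0.0], [6.19, -2.5, -0.25]]
side [(np.float64(87.0), np.float64(0.01), np.float64(12.21)), (np.float64(88.0), np.float64(0.0), np.float64(12.21)), (np.float64(83.0), np.float64(0.04), np.float64(12.23)), (np.float64(85.0), np.float64(0.03), np.float64(12.24))]
top [(np.float64(95.0), np.float64(-0.04), np.float64(6.61)), (np.float64(96.0), np.float64(-0.04), np.float64(6.62)), (np.float64(94.0), np.float64(-0.04), np.float64(6.64)), (np.float64(97.0), np.float64(-0.04), np.float64(6.64))]
sum [(np.float64(93.0), np.float64(-0.04), np.float64(19.68)), (np.float64(92.0), np.float64(-0.04), np.float64(19.69)), (np.float64(92.0), np.flo
[... 618 characters left out ...]
4(92.0), np.float64(12.88)), (np.float64(-0.02), np.float64(90.0), np.float64(12.44)), (np.float64(0.0), np.float64(88.0), np.float64(12.21)), (np.float64(0.02), np.float64(86.0), np.float64(12.27)), (np.float64(0.04), np.float64(83.0), np.float64(12.23)), (np.float64(0.06), np.float64(81.0), np.float64(12.35)), (np.float64(0.08), np.float64(81.0), np.float64(12.96))]
[(178, [77, 73, 84]), (179, [113, 107, 102]), (180, [133, 119, 107]), (181, [138, 116, 97]), (182, [147, 112, 87]), (183, [161, 111, 80]), (184, [158, 118, 100]), (185, [151, 143, 144]), (186, [144, 149, 156]), (187, [119, 123, 131]), (188, [102, 106, 112]), (189, [101, 104, 110]), (190, [101, 105, 110]), (191, [99, 104, 108])]
```

The tool is lagging its command and sits about 1.5 mm low. Holding to let it settle.

```bash
python3 -m creep '[[0.5,[0,0,0],0],[0.5,[0,0,0],0],[0.5,[0,0,0],0],[0.5,[0,0,0],0],[0.5,[0,0,0],0],[0.5,[0,0,0],0],[0.5,[0,0,0],0],[0.5,[0,0,0],0]]'
python3 - <<'E' 2>/dev/null
from col import *
s=np.mean([arm.capture('side').astype(float) for _ in range(6)],0)
cv2.imwrite('pics/s6.png',s[...,::-1].astype(np.uint8))
o=arm.observe();print(o['tcp_pos'],o['orientation'],o['force'],o['opening'],o['grip_force'],o['time_s'])
collar('s6',93);collar('s6',0,'s4',226)
im=s.astype(int);print([(r,im[r,278:286].mean(0).astype(int).tolist()) for r in range(182,190)])
E
```

```text
time_s: 17.15
tcp_pos: [526.2, -56.3, 187.9]
orientation: [0.098, 0.995, 0.002, -0.005]
force: [-3.8, 5.6, -3.8]
opening: 42.8
grip_force: 11.6
[526.24004907 -56.30237434 187.95108656] [ 0.09786725  0.99518404  0.00150364 -0.00533444] [-2.84396681  5.21549325 -3.94007191] 42.941721352561665 11.628939807415009 17.45
side s6 90 [[18.45, 91.0, 0.0], [18.46, 91.5, 0.0], [18.49, 90.5, 0.0], [18.5, 92.0, 0.0], [18.53, 91.0, 0.25]]
s4 s6 110 [[5.95, -2.0, 0.0], [5.96, -2.0, -0.25], [6.01, -1.5, -0.25], [6.07, -2.5, 0.0], [6.21, -2.5, -0.25]]
[(182, [148, 113, 87]), (183, [161, 111, 80]), (184, [157, 118, 99]), (185, [152, 143, 145]), (186, [144, 149, 155]), (187, [120, 123, 131]), (188, [103, 106, 112]), (189, [100, 104, 110])]
```

```bash
python3 -m creep '[[0.5,[0.001,0,0.0005],0],[0.5,[0.001,0,0.001],0],[0.5,[0.002,0,0.0015],0],[0.5,[0.002,0,0.002],0],[0.5,[0.002,0,0.002],0],[0.5,[0.002,0,0.002],0],[0.5,[0.002,0,0.002],0],[0.5,[0.002,0,0.002],0]]'
python3 - <<'E' 2>/dev/null
from col import *
s=np.mean([arm.capture('side').astype(float) for _ in range(6)],0)
cv2.imwrite('pics/s7.png',s[...,::-1].astype(np.uint8))
o=arm.observe();print(o['tcp_pos'],o['orientation'],o['force'],o['opening'],o['grip_force'],o['time_s'])
collar('s7',93);collar('s7',0,'s4',226)
im=s.astype(int);print([(r,im[r,278:286].mean(0).astype(int).tolist()) for r in range(182,190)])
E
```

```text
time_s: 18.25
tcp_pos: [526.2, -56.1, 189.2]
orientation: [0.098, 0.995, 0.002, -0.008]
force: [-6.3, 5.0, -4.6]
opening: 42.6
grip_force: 11.7
[526.22447514 -56.08395946 189.22061097] [ 0.09794319  0.99516138  0.00152908 -0.00765704] [-6.60412979  5.04807977 -4.60665625] 42.87447132306188 11.660797744989395 18.55
side s7 90 [[17.33, 92.0, 0.25], [17.34, 92.0, 0.0], [17.37, 92.5, 0.0], [17.42, 91.5, 0.25], [17.44, 92.5, 0.25]]
s4 s7 110 [[4.05, -1.0, 0.0], [4.19, -0.5, 0.0], [4.3, -1.5, 0.0], [4.6, -0.5, -0.25], [4.62, -1.0, -0.25]]
[(182, [147, 113, 87]), (183, [161, 112, 82]), (184, [164, 130, 115]), (185, [160, 155, 158]), (186, [143, 147, 155]), (187, [115, 119, 126]), (188, [102, 106, 112]), (189, [101, 104, 110])]
```

The tool isn't following in x, and the x force is growing, so something touches or blocks it. Looking before squeezing on.

Run:
```python
from rig import arm
from h import *
o=arm.observe();print(np.round(o['joint_positions'],3),np.round(o['joint_efforts'],1),o['torque'],o['force'])
w=arm.capture('wrist')[...,::-1];s=cv2.imread('pics/s7.png')[130:240,230:330]
cv2.imwrite('pics/last.png',np.hstack([cv2.resize(s,(364,400),interpolation=cv2.INTER_CUBIC),cv2.resize(w[200:384,106:306],(435,400),interpolation=cv2.INTER_CUBIC)]))
```

```text
[-2.380e-01  2.430e-01  1.659e+00  1.000e-03  1.255e+00 -1.613e+00] [ -2.7 -39.9 -28.8  -1.1  -2.4   0.3] [0.76369168 0.95053737 0.25843746] [-6.60412979  5.04807977 -4.60665625]
```

View pics/last.png

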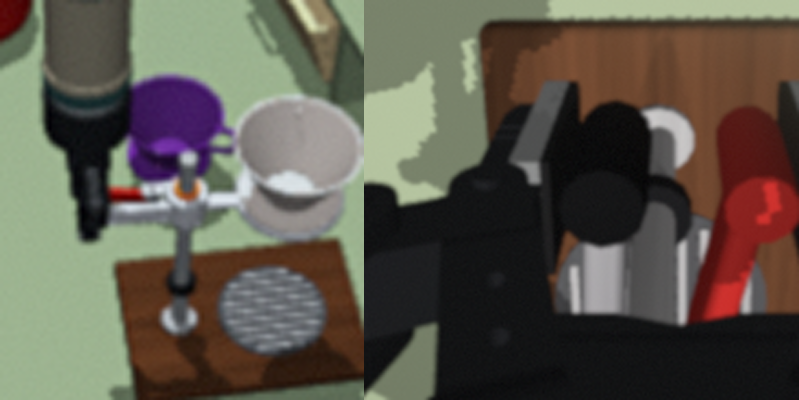

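The view shows only the pads on the bar and knob, clear of post and purple dripper. So the side force is just the knob dragging the pad along as the lever swings. Relaxing the sideways command first.

```bash
python3 -m creep '[[0.5,[-0.002,0.001,0],0],[0.5,[-0.004,0.0015,0],0],[0.5,[-0.006,0.002,0],0],[0.5,[-0.006,0.002,0],0],[0.5,[-0.006,0.002,0],0],[0.5,[-0.006,0.002,0],0],[0.5,[-0.006,0.002,0],0],[0.5,[-0.006,0.002,0],0]]'
python3 - <<'E' 2>/dev/null
from col import *
s=np.mean([arm.capture('side').astype(float) for _ in range(6)],0)
cv2.imwrite('pics/s8.png',s[...,::-1].astype(np.uint8))
o=arm.observe();print(o['tcp_pos'],o['orientation'],o['force'],o['opening'],o['grip_force'],o['time_s'])
collar('s8',93);collar('s8',0,'s4',226)
im=s.astype(int);print([(r,im[r,278:286].mean(0).astype(int).tolist()) for r in range(182,190)])
E
```

```text
time_s: 19.4
tcp_pos: [526.4, -56.2, 191.4]
orientation: [0.098, 0.995, 0.0, -0.001]
force: [-2.1, 4.0, -3.5]
opening: 42.9
grip_force: 10.5
[526.38771118 -56.17725477 191.29771299] [ 9.81630025e-02  9.95170150e-01  1.29037401e-04 -6.17814521e-04] [-3.48985948  3.06102337 -3.53387544] 42.68236623712287 10.558891743421555 19.7
side s8 90 [[18.96, 94.0, 0.0], [18.96, 94.5, 0.0], [18.98, 95.0, 0.0], [19.04, 94.0, 0.25], [19.05, 94.5, 0.25]]
s4 s8 110 [[4.7, 1.0, 0.0], [4.8, 0.5, 0.0], [4.89, 1.5, 0.0], [5.24, 0.0, 0.0], [5.47, 2.0, 0.0]]
[(182, [147, 113, 89]), (183, [165, 120, 92]), (184, [164, 136, 124]), (185, [152, 150, 153]), (186, [126, 131, 137]), (187, [104, 108, 114]), (188, [101, 104, 110]), (189, [102, 105, 111])]
```

Tilt is gone; the collar is at about 94.5 (target 93.7). Closing further to just before the lock, following the drag.

```bash
python3 -m creep '[[0.51,[-0.0005,-0.0003,0],0],[0.52,[-0.001,-0.0007,0],0],[0.53,[-0.0015,-0.001,0],0],[0.54,[-0.002,-0.0015,0],0],[0.54,[-0.002,-0.0015,0],0],[0.54,[-0.002,-0.0015,0],0],[0.54,[-0.002,-0.0015,0],0],[0.54,[-0.002,-0.0015,0],0]]'
python3 - <<'E' 2>/dev/null
from col import *
s=np.mean([arm.capture('side').astype(float) for _ in range(6)],0)
cv2.imwrite('pics/s9.png',s[...,::-1].astype(np.uint8))
o=arm.observe();print(o['tcp_pos'],o['orientation'],o['force'],o['opening'],o['grip_force'],o['time_s'])
collar('s9',93);collar('s9',0,'s4',226)
im=s.astype(int);print([(r,im[r,278:286].mean(0).astype(int).tolist()) for r in range(182,190)])
E
```

```text
time_s: 20.5
tcp_pos: [525.2, -57.8, 191.5]
orientation: [0.098, 0.995, 0.0, 0.0]
force: [-1.6, 4.5, -3.5]
opening: 39.7
grip_force: 10.8
[525.08561507 -57.89360033 191.50595615] [ 9.81450078e-02  9.95172106e-01 -1.98160781e-05  1.88621110e-04] [-0.69929779  4.56815253 -3.98351384] 39.21799057265498 10.718533247709274 20.8
side s9 90 [[17.73, 94.0, 0.0], [17.77, 94.5, 0.0], [17.82, 93.5, 0.0], [17.86, 95.0, 0.0], [17.88, 94.5, 0.25]]
s4 s9 110 [[3.56, 1.0, 0.0], [3.6, 0.5, 0.0], [4.04, 0.0, 0.0], [4.08, 1.5, 0.0], [4.53, 1.0, -0.25]]
[(182, [147, 113, 88]), (183, [163, 118, 89]), (184, [163, 136, 124]), (185, [153, 151, 154]), (186, [128, 133, 140]), (187, [105, 110, 116]), (188, [101, 104, 110]), (189, [101, 104, 110])]
```

The remaining pad drop of about 0.8 mm takes it to the target. Squeezing shut.

```bash
python3 -m creep '[[0.55,[-0.0003,-0.0003,0],0],[0.56,[-0.0005,-0.0006,0],0],[0.57,[-0.0007,-0.0009,0],0],[0.58,[-0.001,-0.0012,0],0],[0.59,[-0.001,-0.0015,0],0],[0.60,[-0.001,-0.0018,0],0],[0.62,[-0.001,-0.002,0],0],[0.64,[-0.001,-0.002,0],0]]' 35
python3 -m creep '[[0.66,[0,0,0],0],[0.68,[0,0,0],0],[0.70,[0,0,0],0],[0.70,[0,0,0],0],[0.70,[0,0,0],0],[0.70,[0,0,0],0],[0.70,[0,0,0],0],[0.70,[0,0,0],0]]' 35
python3 - <<'E' 2>/dev/null
from col import *
s=np.mean([arm.capture('side').astype(float) for _ in range(6)],0);t_=np.mean([arm.capture('top').astype(float) for _ in range(3)],0)
cv2.imwrite('pics/s10.png',s[...,::-1].astype(np.uint8));cv2.imwrite('pics/t10.png',t_[...,::-1].astype(np.uint8))
o=arm.observe();print(o['tcp_pos'],o['orientation'],o['force'],o['opening'],o['grip_force'],o['time_s'])
collar('s10',93);collar('s10',0,'s4',226);joint('s10','t10',93)
im=s.astype(int);print([(r,im[r,278:286].mean(0).astype(int).tolist()) for r in range(182,190)])
E
```

```text
time_s: 21.6
tcp_pos: [523.1, -59.9, 191.2]
orientation: [0.098, 0.995, -0.0, -0.001]
force: [-4.2, 3.5, -2.9]
opening: 30.8
grip_force: 20.3
time_s: 22.4
tcp_pos: [523.0, -59.8, 191.2]
orientation: [0.098, 0.995, -0.0, -0.001]
force: [-3.4, 3.2, -3.4]
opening: 29.6
grip_force: 34.8
[523.0326434  -59.83514473 191.19196219] [ 9.80958819e-02  9.95176479e-01 -7.09799860e-05 -9.84623979e-04] [-3.72153834  3.99002178 -3.5962543 ] 29.761601515366195 34.75821018218994 22.85
side s10 90 [[18.09, 92.5, 0.0], [18.13, 92.5, 0.25], [18.19, 93.0, 0.0], [18.19, 92.0, 0.25], [18.21, 92.0, 0.0]]
s4 s10 110 [[2.3, 0.0, 0.0], [2.56, -0.5, 0.0], [3.18, 0.5, 0.0], [3.48, -1.0, 0.0], [3.57, 0.0, -0.25]]
side [(np.float64(88.0), np.float64(0.0), np.float64(12.14)), (np.float64(84.0), np.float64(0.03), np.float64(12.16)), (np.float64(89.0), np.float64(-0.01), np.float64(12.17)), (np.float64(87.0), np.float64(0.01), np.float64(12.17))]
top [(np.float64(96.0), np.float64(-0.06), np.float64(6.46)), (np.float64(97.0), np.float64(-0.06), np.float64(6.48)), (np.float64(95.0), np.float64(-0.06), np.float64(6.49))
[... 683 characters left out ...]
oat64(-0.08), np.float64(95.0), np.float64(13.35)), (np.float64(-0.06), np.float64(93.0), np.float64(12.95)), (np.float64(-0.04), np.float64(92.0), np.float64(12.63)), (np.float64(-0.02), np.float64(90.0), np.float64(12.27)), (np.float64(0.0), np.float64(88.0), np.float64(12.14)), (np.float64(0.02), np.float64(85.0), np.float64(12.18)), (np.float64(0.04), np.float64(83.0), np.float64(12.19)), (np.float64(0.06), np.float64(81.0), np.float64(12.36)), (np.float64(0.08), np.float64(81.0), np.float64(13.11))]
[(182, [148, 114, 89]), (183, [162, 113, 83]), (184, [160, 126, 113]), (185, [156, 151, 155]), (186, [136, 140, 147]), (187, [111, 115, 121]), (188, [101, 105, 110]), (189, [101, 104, 109])]
```

The lever is hard shut: the opening stays at 29.7 mm with 35 N grip. The collar is at about 93.5 mm of lift, at the mark, and the dripper registers as seated. Handing in.

```bash
python3 -c "
from rig import arm
print(arm.job_done())"
```

```text
the job is handed in; nothing more can be done
None
```

The clamp is raised about 93.5 mm, which puts its collar top at the marker ring's underside (estimated within about 1.5 mm); the lever is squeezed shut there and still gripped at 35 N, the dripper looks seated, and the job is handed in with no verdict returned.

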